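# Zero the lead-length gauge and hold its arm at the set mark

### The arm

A 6-joint arm with a two-finger parallel gripper is mounted at the origin on a cart in front of the work surface, level with it; the furniture and walls round the work are solid. World frame = base frame: x ahead of the robot, y to its left, z up, the work surface at z = 0. Lengths are in m, angles in rad, forces in N, time in s.
With the tool pointing down it reaches from about 0.35 to 0.95 m from the base axis. Payload 17.4 kg.
Tool frame: the origin (TCP) lies midway between the tips of the shut fingers; the grasp point (between the pads) lies 19 mm behind it; x points along the fingers, y is the direction in which the jaws open and shut, and the axes are right-handed (so a half turn about x gives the same grasp; the last joint's range is limited). The gripper opens to 93 mm and grips with 3 to 60 N. Pads are 15 mm wide; open, the fingers measure 128 mm over their backs; the gripper's body (75 mm by 188 mm) begins 65 mm behind the grasp point.
Start: joints at [-0.038, 0.116, 1.442, -0, 1.584, -0.038], TCP at [0.675, -0, 0.219] pointing down, gripper open.
Joint ranges: [-2.83, 2.83], [-0.83, 2.19], [0.07, 2.5], [-1.14, 4.28], [0.01, 3], [-2.97, 2.97]. Speed limits (rad/s): [1.89, 1.89, 2.22, 3.14, 3.14, 3.14].

### API

Orientations are given as a rotation vector (axis times angle).
In Python, from cell import sensors, eyes, robot gives the robot as it stands.
- The arm moves only by the shell command python3 -m crank 'ROWS' [FORCE]. ROWS is text: rows parted by semicolons, each of 7 numbers parted by spaces: the shift along the tool's x, y, z in units of 30 mm (1.0 is 30 mm), then the turn, a rotation vector about the tool's x, y, z in degrees, then the finger opening in mm, from 0 to 93. In form: dx dy dz ax ay az claw; .... A call has 1 to 20 rows; each row is the pose to reach, as a shift and turn from the pose commanded when the call began, along the tool's axes at that moment; what a row does not reach only later rows make up. A row lasts 1/12 s, in which the tool goes at most 41.7 mm and 7.16 degrees, less where a joint would pass 70% of its speed; a pose out of reach is approached as far as the arm can. A call with a gripper value outside its range is refused whole. The fingers move at their own pace and stop on an object; FORCE is the grip in N (left out, the last holds). Time passes only in rows, so rows that repeat a pose let the fingers close. It gives the time, the measured TCP pose, the force and the opening at its end, in the units of the state.
- sensors.state(): the state, without advancing time (a new reading comes with each control period).
- eyes.grab_frame(name): name is "scene" or "side" or "wrist"; returns a dict with "pixels" (420x560x3 uint8, red, green, blue), "fx", "fy", "cx", "cy" (pixels), "distortion" ([k1, k2, p1, p2, k3] as OpenCV has them; the pictures are not rectified), "extrinsics" (4x4, takes a point from camera to world coordinates). Camera axes: x right, y down, z forward; pixel columns grow to the right and rows downward; lengths in m; the calibration is good to about 2 mm. A picture is of the moment at which its call begins. There is no depth.
- robot.job_done(): hands the job in, once; it reports no verdict.
The state is a dict: "clock": time; "joint_pos": joint angles; "joint_velocities": joint speeds; "tau": joint torques, N m; "position": TCP position; "tool_rot": TCP orientation; "force": force on the tool from outside, world axes, zero at the start; "wrist_torque": the same for the moment, N m; "grip_width": finger opening in m.
Only numpy, scipy, OpenCV 4.12 (cv2) and the standard library are available. Lean on these libraries where they do the work, as an engineer would, in place of code of your own. Each camera call takes 0.05 s, during which the arm holds its last target.

### The job

Set up the lead-length gauge for the next batch of driver leads: press the green key to switch its readout on, then press the white key to zero it while the telescoping arm is still fully home, leaving the blue key alone. Then squeeze the orange lock button on the arm's head, draw the arm out until its pointer stands at the red marker on the scale, and finish holding it there with the button squeezed, because the spring pulls the arm back as soon as you let go. Do not shift the red marker or the driver, cutters and hex key lying round the gauge.

Things in the scene. Friction and masses are not known exactly. Their poses are not given: they have to be found in the camera images.
- gauge: Lead-length gauge fixed to the bench, base 345 x 114 x 10 mm. Origin on the bench; x along the gauge (-165 to +180 mm), readout at +x, y across, z up. Dark housing with black readout cap: x 12 to 172, y +-30, top z 54 mm; the arm slides out of it to -x. White scale at y 26 to 50, top z 15, lines every 5 mm, zero at x -30. Steel fence and latch at the -y side, up to z 39.
- key_power_top (a point): Centre of the top of the green power key: round, 20 mm across, standing 8 mm above the readout cap (top at z = 62 mm), on the gauge's middle line at gauge x = 70 mm.
- key_power (a joint): Travel of the green key: 0 = up, 0.005 m = fully down; spring return, 1.1 N to start, 3.9 N at full travel. Counts as pressed beyond 0.003 m.
- key_zero_top (a point): Centre of the top of the white zero key, same size, at gauge x = 36 mm, 34 mm from the green key.
- key_zero (a joint): Travel of the white key, like the green one.
- key_units_top (a point): Centre of the top of the blue units key, same size, at gauge x = 104 mm, on the other side of the green key. To be left alone.
- key_units (a joint): Travel of the blue key, like the green one.
- gauge_arm: The telescoping arm: bar and head (36 mm long in x, at x -48 to -12 mm of the gauge when home) with its grey grip block. Axes as the gauge's; its origin is off the head, where the gauge's origin lies when the arm is home: use grip.
- grip (a point): Point to grip, in the grip block, gauge (-30, 1, 66) mm when home. Squeeze across y: fixed ribbed side 17 mm to +y of it, face of the orange button 23 mm to -y released, 17 mm squeezed home (so 40, then 34 mm wide). Block 34 mm long in x, z 45 to 85; button face 24 (x) x 28 mm (z), centred at this height. Below z 45 the head is wider (stop flag, pointer): keep fingertips above.
- lock_button (a joint): Travel of the orange lock button: 0 released, 0.006 m squeezed home (towards gauge +y); 1.5 N to start, 4.5 N at the end. Released at home, its steel barb hooks behind the keeper and blocks the arm (1.5 mm of play); beyond 0.004 m it is clear. It latches again if the arm springs home.
- extension (a joint): Extension of the arm in m: 0 = fully home, largest 0.11; equals the scale reading at the pointer. Slides along gauge -x. A spring pulls it home with 3 N at 0 to 4.3 N at 0.11; moving mass about 0.3 kg.
- pointer (a point): Tip of the black pointer on the head, over the scale (gauge y = 38 mm, z = 18 mm).
- marker_line (a point): The red line of the marker, same height and y as the pointer's tip; the marker is a red clip 12 x 12 mm on the outer edge of the rule, top at z = 24 mm.
- marker (a joint): Place of the red marker on the scale in m (same scale as extension, drawn anew for each start, 0.045 to 0.09). It sits with 6 N of friction.
- lead_driver: Bystander, loose: silver finned driver case with a grey cable tail, 97 x 56 x 66 mm (tail up to 111 mm high), beside the gauge on its -y side. Origin on the bench under it.
- cutters: Bystander, loose: side cutters with dark grips, 140 x 55 x 12 mm, lying on the gauge's -y side. Origin on the bench under the middle.
- hex_key: Bystander, loose: black hex key, 24 x 72 x 4 mm, lying flat on the gauge's +y side. Origin on the bench under the middle.
- test_jig: The bench's fixed test jig on the gauge's left (+y): white plate 160 x 220 mm carrying a silver driver case; its red lever stands up to z = 230 mm. Not part of the job; pass well above it or in front of it. Origin on the bench under the plate.

How it is judged:
On the way, in this order (a step that is already met when the one before it is completed fails the run):
1. the green power key is pressed, the white key up, the arm home (value of joint key_power above 0.003 m and value of joint key_zero below 0.0015 m and value of joint extension below 0.004 m), for 0.1 s.
2. then the white zero key is pressed, the green key up, the arm home (value of joint key_zero above 0.003 m and value of joint key_power below 0.0015 m and value of joint extension below 0.004 m), for 0.1 s.
3. then the lock button is squeezed between the fingers, the arm still home and the keys up (value of joint lock_button above 0.004 m and value of joint extension below 0.006 m and value of joint key_zero below 0.0015 m and contact force between the fingers and gauge_arm above 2 N), for 0.1 s.
4. then the arm is drawn out to the red marker with the button squeezed (x of pointer in the frame of marker_line between -0.003 and 0.003 m and value of joint lock_button above 0.004 m), for 0.3 s.
At the end, for the whole second after the job is handed in: The program has finished while the fingers hold the arm's head: pointer within 3 mm of the red marker's line and still (under 10 mm/s), lock button squeezed beyond 4 mm of its 6 mm, fingers pressing on the head with more than 2 N, green and white keys up again (all of step 4 and contact force between the fingers and gauge_arm above 2 N and velocity of joint extension between -0.01 and 0.01 m/s and value of joint each of key_power, key_zero below 0.0015 m); the arm keeps its last pose, push and grip.
It fails at once if the blue units key is pressed (value of joint key_units above 0.0025 m).
It fails at once if the red marker is shifted by more than 2 mm (distance of marker_line from where it was at the start of the episode above 0.002 m).
It fails at once if the driver case is shifted by more than 20 mm (distance of lead_driver from where it was at the start of the episode above 0.02 m).
It fails at once if the cutters are shifted by more than 20 mm (distance of cutters from where it was at the start of the episode above 0.02 m).
It fails at once if the hex key is shifted by more than 20 mm (distance of hex_key from where it was at the start of the episode above 0.02 m).
It also fails if it takes over 54 s, if anything falls off the work surface, if the arm or the gripper's body presses on something with over 40 N, if the wrist force passes 120 N, or if a joint passes its speed limit or range.

## Working session

There is one attempt and no reset: what is moved stays moved. The work goes in short steps, Python scripts to look and compute and a shell command to move; the robot and the scene stay as the last step left them, time stands still between calls to the robot, and variables do not carry over. Pictures are saved under pics/ and viewed, and the job is handed in when it is done.

```bash
ls; mkdir -p pics; python3 - <<'E'
from cell import sensors, eyes, robot
import cv2
s=sensors.state(); print(s)
for n in ["scene","side","wrist"]:
    f=eyes.grab_frame(n); cv2.imwrite(f"pics/{n}0.png",f["pixels"][:,:,::-1]); print(n,f["fx"],f["fy"],f["cx"],f["cy"],f["distortion"],f["extrinsics"])
E
```

```text
pics
{'clock': 0.0, 'joint_pos': array([-3.78111098e-02,  1.16491513e-01,  1.44227147e+00,  3.43208209e-05,
        1.58398135e+00, -3.78102862e-02]), 'joint_velocities': array([-1.02931649e-03, -8.01105308e-04, -6.84177717e-04,  1.50938988e-03,
        6.77768172e-05,  1.21272929e-04]), 'tau': array([-2.39607485e-03, -7.21266031e+01, -6.22611737e+01,  7.77577632e-02,
        2.38535833e-02, -2.17692599e-05]), 'position': array([6.74798850e-01, 1.56319855e-06, 2.17897596e-01]), 'tool_rot': array([ 1.20871345,  1.21010321, -1.21000956]), 'force': array([ 0.08315436, -0.08066894,  0.02465061]), 'wrist_torque': array([-0.04376369,  0.02750517, -0.04925316]), 'grip_width': 0.09281241223338876}
scene 438.6856155276714 438.6856155276714 277.1101104128461 213.336070149437 [-0.02221848  0.          0.          0.          0.        ] [[ 0.87529566 -0.36600879  0.31606181  0.20629042]
 [-0.48356905 -0.66826049  0.56532194 -0.78985375]
 [ 0.00429882 -0.64766155 -0.76191603  0.78493998]
 [ 0.          0.          0.          1.        ]]
side 401.15432744664895 401.15432744664895 279.1458034936861 210.42731476915392 [-0.12156655  0.          0.          0.          0.        ] [[ 0.85892313 -0.31927464  0.40039326  0.14749837]
 [-0.51180159 -0.50829471  0.69260062 -0.87808951]
 [-0.01761204 -0.7998126  -0.59999135  0.58815364]
 [ 0.          0.          0.          1.        ]]
wrist 296.6822097167773 296.6822097167773 278.60994516635475 213.27523811698526 [-0.03258757  0.          0.          0.          0.        ] [[ 9.99997606e-01  1.18412952e-03 -1.84006059e-03  6.75259119e-01]
 [ 6.00271320e-04 -9.57115188e-01 -2.89707019e-01  7.99310986e-02]
 [-2.10420057e-03  2.89705221e-01 -9.57113607e-01  3.83535801e-01]
 [ 0.00000000e+00  0.00000000e+00  0.00000000e+00  1.00000000e+00]]
```

View pics/scene0.png

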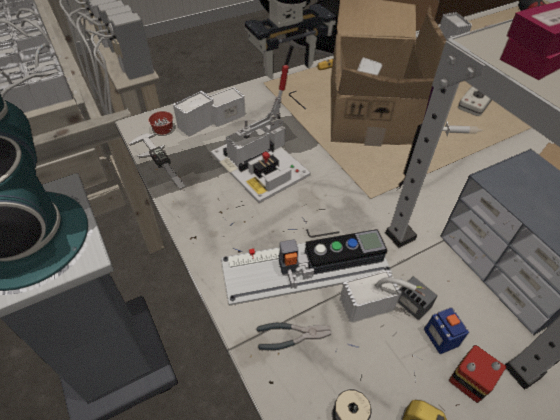

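View pics/side0.png

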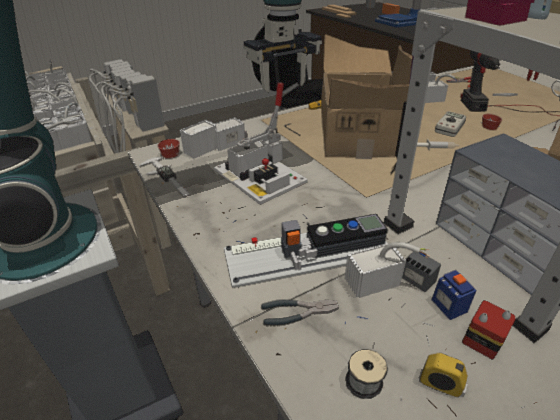

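View pics/wrist0.png

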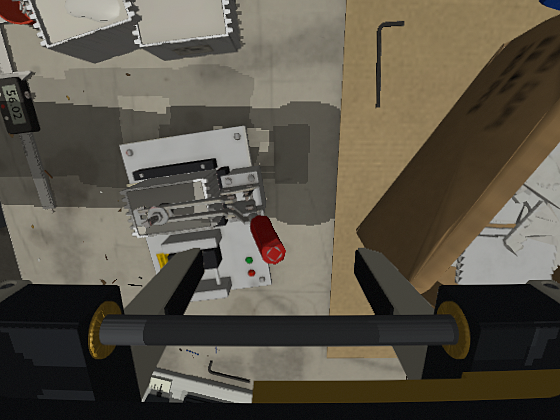

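The scene and side views show the gauge around pixel (310,260) with keys at about (320,249), (336,246) and (352,243). The wrist camera mostly shows the jig. Next I'll enlarge the gauge region.

```bash
python3 - <<'E'
import cv2
a=cv2.imread("pics/scene0.png")[220:320,215:405]; cv2.imwrite("pics/sz.png",cv2.resize(a,None,fx=4,fy=4,interpolation=cv2.INTER_CUBIC))
a=cv2.imread("pics/side0.png")[205:300,215:405]; cv2.imwrite("pics/dz.png",cv2.resize(a,None,fx=4,fy=4,interpolation=cv2.INTER_CUBIC))
E
```

```text
(no output)
```

View pics/sz.png

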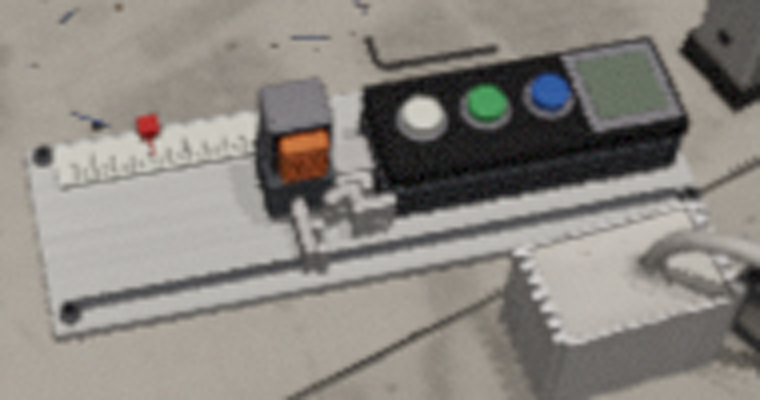

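View pics/dz.png

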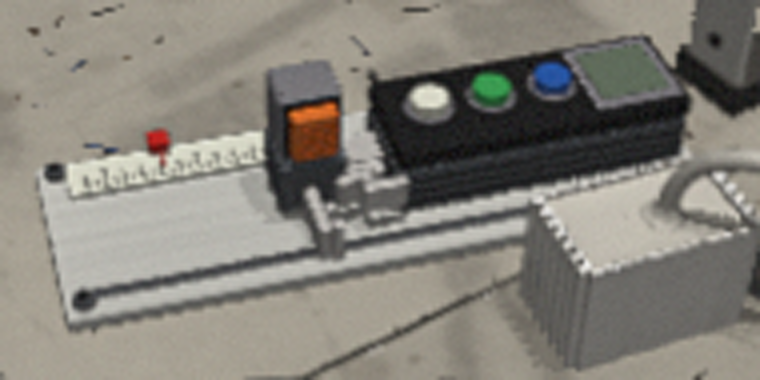

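```bash
cat > h.py <<'E'
import numpy as np, cv2
from cell import sensors, eyes, robot
from scipy.spatial.transform import Rotation as R
from scipy.optimize import least_squares
def proj(f,P):
    E=np.linalg.inv(f["extrinsics"]); K=np.array([[f["fx"],0,f["cx"]],[0,f["fy"],f["cy"]],[0,0,1]])
    return cv2.projectPoints(np.asarray(P,float).reshape(-1,3),cv2.Rodrigues(E[:3,:3])[0],E[:3,3],K,np.array(f["distortion"]))[0].reshape(-1,2)
def g2w(p,P):
    P=np.asarray(P,float).reshape(-1,3); c,s=np.cos(p[2]),np.sin(p[2])
    return np.c_[p[0]+c*P[:,0]-s*P[:,1],p[1]+s*P[:,0]+c*P[:,1],P[:,2]]
E
python3 - <<'E'
from h import *
F={n:eyes.grab_frame(n) for n in("scene","side")}
keys=[[36,0,62],[70,0,62],[104,0,62]]
obs={"scene":(np.array([[422,112],[487,101],[551,91],[365,88],[650,38],[688,118],[55,337]])/4+[215,220]-.375, keys+[[12,30,54],[172,30,54],[172,-30,54],[-165,-57,3]],[152,150]),
"side":(np.array([[431,97],[492,88],[553,76],[372,80],[647,38],[688,97],[72,325]])/4+[215,205]-.375, keys+[[12,30,54],[172,30,54],[172,-30,54],[-165,-57,3]],[162,163])}
def res(p): return np.concatenate([(proj(F[n],g2w(p,np.array(o[1])/1e3))-o[0]).ravel() for n,o in obs.items()])
r=least_squares(res,[.6,-.25,0],loss="soft_l1"); p=r.x; print(p,np.degrees(p[2])); print(res(p).reshape(2,-1,2).round(1))
for n in F:
    r1=least_squares(lambda q:(proj(F[n],g2w(q,np.array(obs[n][1])/1e3))-obs[n][0]).ravel(),p); print(n,r1.x)
off={"scene":[215,220],"side":[215,205]}
for n,o in obs.items():
    m=np.array(o[2])/4+off[n]-.375
    q=least_squares(lambda v:(proj(F[n],g2w(p,[-.03-v[0],v[1],.018]))-m).ravel(),[.06,.04]).x; print("marker ext,y",q)
print("keys",g2w(p,np.array(keys)/1e3)); print("grip",g2w(p,[-.03,.001,.066]))
s=sensors.state(); print(R.from_rotvec(s["tool_rot"]).as_matrix().round(4),s["position"])
np.save("gp.npy",p)
E
```

```text
[ 0.5055068  -0.36347808 -0.2961519 ] -16.96825423746074
[[[ 0.2 -0.7]
  [-0.  -0.7]
  [-0.1 -1. ]
  [-0.9 -2. ]
  [ 0.6 -1.8]
  [ 1.3  0.7]
  [-0.1 -0.1]]

 [[-0.2  0.7]
  [ 0.1  0.2]
  [ 0.2  0.5]
  [-1.   1. ]
  [-0.1 -0.5]
  [ 1.8  1.6]
  [-0.8  2.1]]]
scene [ 0.50422513 -0.3649309  -0.29569454]
side [ 0.50731617 -0.36080257 -0.30191777]
marker ext,y [0.06940803 0.03360499]
marker ext,y [0.06937234 0.03687608]
keys [[ 0.5399396  -0.37398438  0.062     ]
 [ 0.57245946 -0.383907    0.062     ]
 [ 0.60497933 -0.39382962  0.062     ]]
grip [[ 0.47710465 -0.35376636  0.066     ]]
[[-5.e-04  1.e+00 -0.e+00]
 [ 0.e+00 -0.e+00 -1.e+00]
 [-1.e+00 -5.e-04 -0.e+00]] [6.74933742e-01 1.77005652e-05 2.18323440e-01]
```

The fit puts the gauge at about (0.505, -0.363) with yaw -17°, and the marker near 69 mm. Before moving I'll check the post and the tall objects.

```bash
python3 - <<'E'
from h import *
f=eyes.grab_frame("scene"); p=np.load("gp.npy")
for nm,px,z in [("post base",(400,237),0.),("driver near-left top",(344,284),.066),("driver tail",(405,283),.09),("post base left",(387,235),0)]:
    q=least_squares(lambda v:(proj(f,[v[0],v[1],z])-px).ravel(),[.6,-.3]).x
    c,s=np.cos(p[2]),np.sin(p[2]); d=q-p[:2]; print(nm,q,"gauge",[c*d[0]+s*d[1],-s*d[0]+c*d[1]])
E
python3 -m crank '0 -0.7 1.2 -7 0 0 93; 0 -1.0 2.4 -14 0 0 93; 0 -1.5 3.6 -21 0 0 93; 0 -2 4.8 -28 0 0 93; 0 -2.5 6 -35 0 0 70; 0 -3 7.2 -42 0 0 50; 0 -3.41 8.4 -49 0 0 30; 0 -3.41 9.6 -56 0 0 10; 0 -3.41 10.8 -63 0 0 0; 0 -3.41 11.8 -70 0 0 0; 0 -3.41 12.8 -73.03 0 0 0; 0 -3.41 12.8 -73.03 0 0 0; 0 -3.41 12.8 -73.03 0 0 0; 1 -3.41 12.8 -73.03 0 0 0; 2 -3.41 12.8 -73.03 0 0 0; 2.9 -3.41 12.8 -73.03 0 0 0; 2.9 -3.41 12.8 -73.03 0 0 0; 2.9 -3.41 12.8 -73.03 0 0 0; 2.9 -3.41 12.8 -73.03 0 0 0' 10
```

```text
post base [ 0.74088205 -0.40168061] gauge [np.float64(0.2362776570885814), np.float64(0.032152892682616695)]
driver near-left top [ 0.53071418 -0.47116393] gauge [np.float64(0.05553725167309005), np.float64(-0.09564135519416171)]
driver tail [ 0.61950685 -0.53431528] gauge [np.float64(0.15889467298491808), np.float64(-0.13013010478686868)]
post base left [ 0.71865486 -0.38299966] gauge [np.float64(0.20956621409580034), np.float64(0.04353377166049314)]
clock: 1.88
position: [0.5734, -0.3837, 0.1339]
tool_rot: [0.232, 1.556, -0.233]
force: [0.4, 0.3, -0.4]
grip_width: 0.0013
```

```bash
python3 - <<'E'
from h import *
f=eyes.grab_frame("wrist"); cv2.imwrite("pics/w1.png",f["pixels"][:,:,::-1]);np.save("w1ext.npy",f["extrinsics"])
p=np.load("gp.npy"); s=sensors.state(); print(s["position"],R.from_rotvec(s["tool_rot"]).as_matrix().round(3))
P=np.array([[36,0,62],[70,0,62],[-99.4,38,18],[-30,1,85],[12,30,54],[12,-30,54],[-165,57,10],[-165,-57,10],[-30,50,15],[-30,38,18]])/1e3
print(proj(f,g2w(p,P)).round(1))
E
```

```text
[ 0.57357447 -0.38403368  0.13436465] [[ 0.002  0.292  0.957]
 [-0.002  0.957 -0.292]
 [-1.    -0.001  0.003]]
[[279.3 182.3]
 [279.2 222.1]
 [325.   12.3]
 [280.9  92.5]
 [316.1 151.4]
 [242.4 151.4]
 [350.  -74.1]
 [209.  -74.2]
 [334.7 100.4]
 [321.9 100.1]]
```

View pics/w1.png

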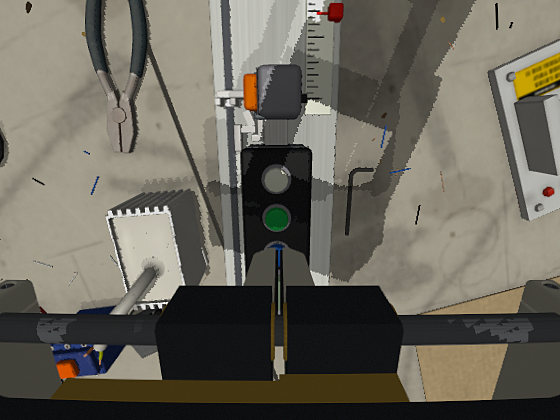

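The wrist view shows the white key at (277,180), the green key at (276,217), the fingertips at about (278,243) over the blue key region, the head at (279,92) and the marker at (335,12). I'll zoom in on these.

```bash
python3 - <<'E'
import cv2
a=cv2.imread("pics/w1.png")
cv2.imwrite("pics/w1z.png",cv2.resize(a[140:265,220:340],None,fx=5,fy=4.8,interpolation=cv2.INTER_CUBIC))
cv2.imwrite("pics/w1y.png",cv2.resize(a[0:120,210:350],None,fx=5,fy=5,interpolation=cv2.INTER_CUBIC))
E
```

```text
(no output)
```

View pics/w1z.png

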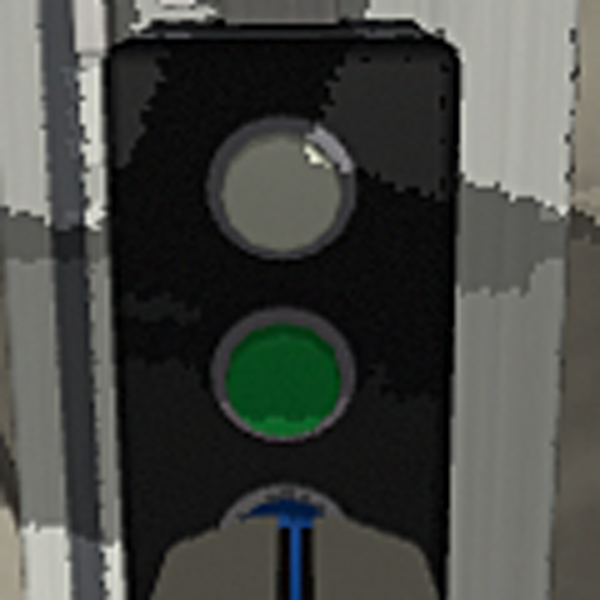

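View pics/w1y.png

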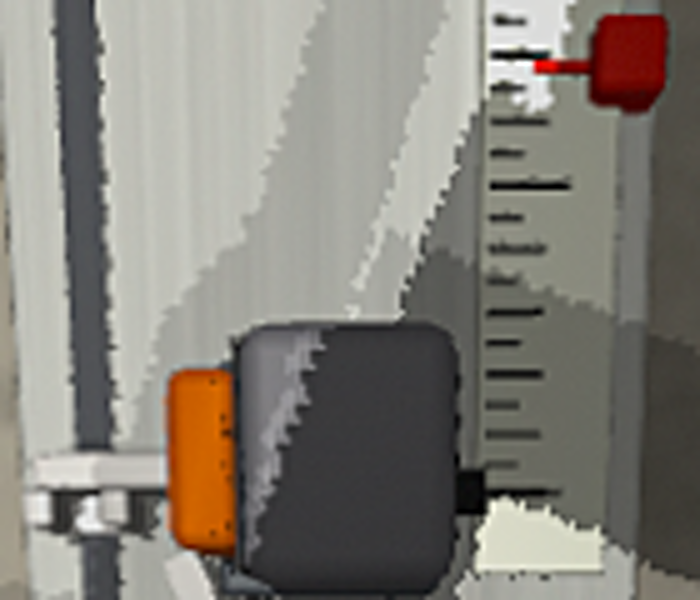

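The ruler ticks read the marker at about 67–68 mm; I'll refine that at the end by aligning pointer and line directly. The green key sits about 2 mm toward -y and -x of where the tip is now. Descending to just above it.

```bash
python3 -m crank '1 -0.05 -0.08 0 0 0 0; 2.1 -0.05 -0.08 0 0 0 0; 2.1 -0.05 -0.08 0 0 0 0; 2.1 -0.05 -0.08 0 0 0 0; 2.1 -0.05 -0.08 0 0 0 0; 2.1 -0.05 -0.08 0 0 0 0'; python3 - <<'E'
from h import *
f=eyes.grab_frame("wrist"); cv2.imwrite("pics/w2.png",cv2.resize(f["pixels"][130:280,200:360,::-1],None,fx=4,fy=4,interpolation=cv2.INTER_CUBIC))
s=sensors.state(); print(s["position"],s["force"],proj(f,s["position"]))
f=eyes.grab_frame("side"); cv2.imwrite("pics/d2.png",cv2.resize(f["pixels"][130:300,250:420,::-1],None,fx=3.4,fy=3.4,interpolation=cv2.INTER_CUBIC))
E
```

```text
clock: 2.43
position: [0.571, -0.3854, 0.0718]
tool_rot: [0.231, 1.555, -0.234]
force: [-0.2, -0.3, -0.2]
grip_width: 0.0002
[ 0.57088923 -0.3853382   0.07139066] [ 1.26773953  0.35763569 -0.24817743] [[280.10840747 260.37582917]]
```

View pics/w2.png

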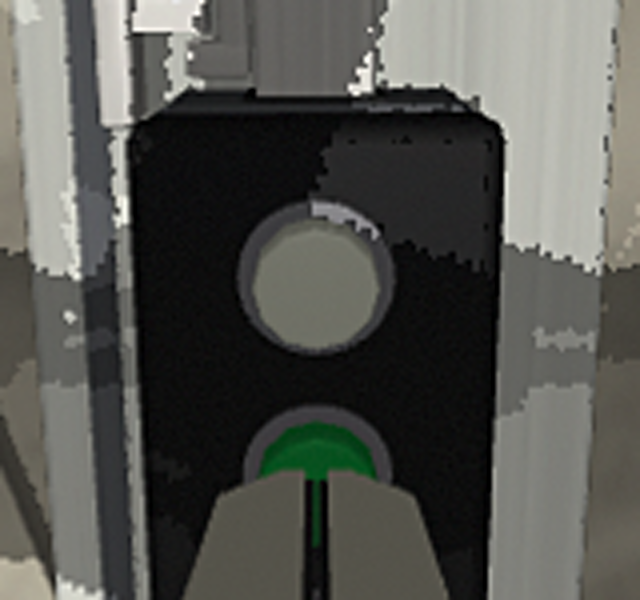

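View pics/d2.png

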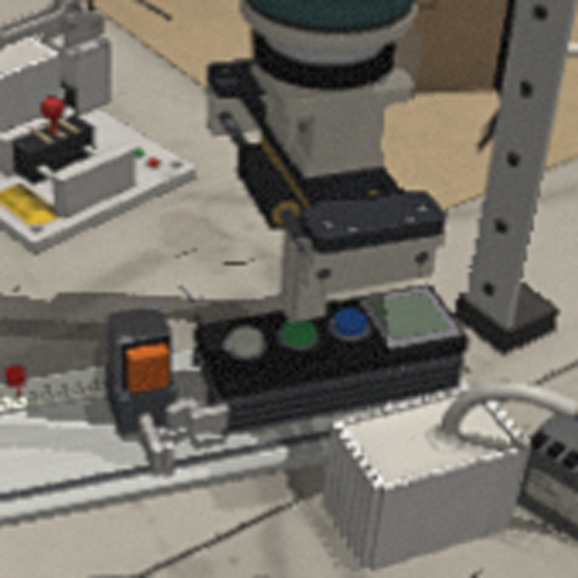

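The tip is centred in y but about 2.5 mm too far toward +x. I'll correct that and press in stages.

```bash
python3 -m crank '0.1 0 -0.08 0 0 0 0; 0.25 0 -0.08 0 0 0 0; 0.38 0 -0.08 0 0 0 0; 0.45 0 -0.08 0 0 0 0; 0.46 0 -0.08 0 0 0 0; 0.46 0 -0.08 0 0 0 0; 0.46 0 -0.08 0 0 0 0'; python3 - <<'E'
from h import *
f=eyes.grab_frame("wrist"); cv2.imwrite("pics/w3.png",cv2.resize(f["pixels"][130:280,200:360,::-1],None,fx=4,fy=4,interpolation=cv2.INTER_CUBIC))
s=sensors.state(); print(s["position"],s["force"])
E
```

```text
clock: 3.12
position: [0.5679, -0.3843, 0.0569]
tool_rot: [0.232, 1.557, -0.233]
force: [-7.9, 5.4, 21.0]
grip_width: 0.0006
[ 0.56789357 -0.38428222  0.05693489] [-7.359492    4.45757384 21.36094558]
```

View pics/w3.png

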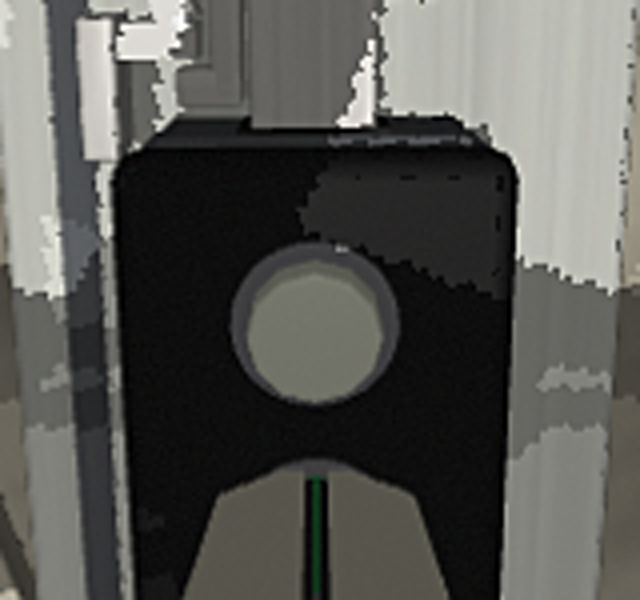

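At tip z 56.9 the upward force is 21 N, so the green key has bottomed. I'll lift, move 34 mm to the white key and press slightly less deep.

```bash
python3 -m crank '-0.25 0 0 0 0 0 0; -0.5 0 0 0 0 0 0; -0.5 0 0 0 0 0 0; -0.5 0 -0.6 0 0 0 0; -0.5 0 -1.13 0 0 0 0; -0.5 0 -1.13 0 0 0 0; -0.5 0 -1.13 0 0 0 0'; python3 - <<'E'
from h import *
s=sensors.state(); print(s["position"],s["force"])
E
python3 -m crank '0.2 0 0 0 0 0 0; 0.35 0 0 0 0 0 0; 0.45 0 0 0 0 0 0; 0.475 0 0 0 0 0 0; 0.475 0 0 0 0 0 0; 0.475 0 0 0 0 0 0'; python3 - <<'E'
from h import *
f=eyes.grab_frame("wrist"); cv2.imwrite("pics/w4.png",cv2.resize(f["pixels"][130:280,200:360,::-1],None,fx=4,fy=4,interpolation=cv2.INTER_CUBIC))
f=eyes.grab_frame("scene"); cv2.imwrite("pics/s4.png",cv2.resize(f["pixels"][180:320,240:420,::-1],None,fx=4,fy=4,interpolation=cv2.INTER_CUBIC))
s=sensors.state(); print(s["position"],s["force"])
E
```

```text
clock: 3.75
position: [0.535, -0.3741, 0.0697]
tool_rot: [0.233, 1.558, -0.233]
force: [1.0, 0.4, 0.5]
grip_width: 0.0004
[ 0.53501666 -0.37409184  0.06966871] [1.04436772 0.35670897 0.52131377]
clock: 4.25
position: [0.5359, -0.3745, 0.057]
tool_rot: [0.232, 1.557, -0.233]
force: [-5.3, 4.3, 17.7]
grip_width: 0.0004
[ 0.53598557 -0.37444276  0.05699636] [-5.8150968   3.41089113 18.76164485]
```

View pics/w4.png

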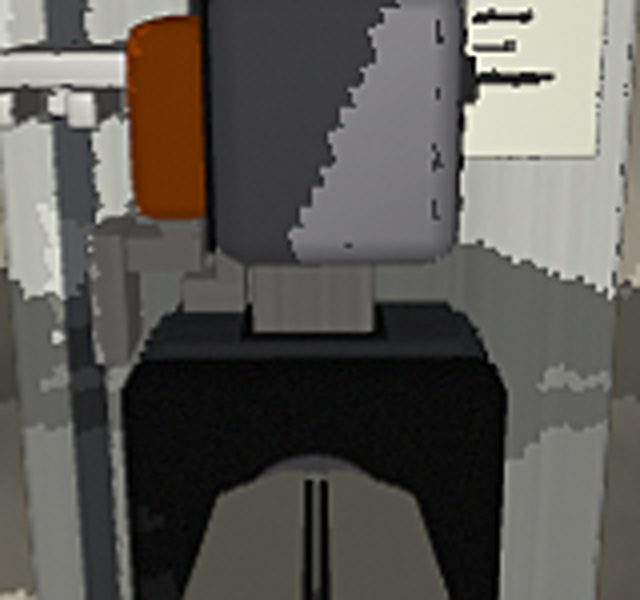

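View pics/s4.png

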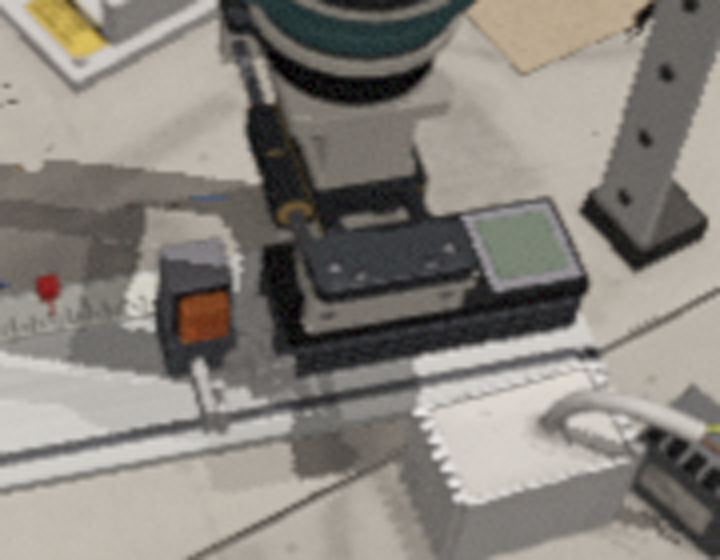

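The white key has bottomed too: z 57.0, 18 N, with the green ring uncovered behind it. I'll lift, move 66 mm to above the head and open.

```bash
python3 -m crank '-0.5 0 0 0 0 0 0; -1.2 0 0 0 0 0 0; -2.2 0 0 0 0 0 0; -2.2 0 0 0 0 0 30; -2.2 0.03 -1.1 0 0 0 70; -2.2 0.03 -2.2 0 0 0 70; -2.2 0.03 -2.2 0 0 0 70; -2.2 0.03 -2.2 0 0 0 70; -2.2 0.03 -2.2 0 0 0 70; -2.2 0.03 -2.2 0 0 0 70; -2.2 0.03 -2.2 0 0 0 70'; python3 - <<'E'
from h import *
f=eyes.grab_frame("wrist"); cv2.imwrite("pics/w5.png",f["pixels"][:,:,::-1])
s=sensors.state(); print(s["position"],s["force"],proj(f,s["position"]), s["grip_width"])
f=eyes.grab_frame("scene"); cv2.imwrite("pics/s5.png",cv2.resize(f["pixels"][180:320,240:420,::-1],None,fx=4,fy=4,interpolation=cv2.INTER_CUBIC))
E
```

```text
clock: 5.27
position: [0.4731, -0.3542, 0.1214]
tool_rot: [0.232, 1.558, -0.232]
force: [-0.0, 0.1, -0.0]
grip_width: 0.0491
[ 0.47297851 -0.35413511  0.12136192] [ 0.07904645  0.01812208 -0.02811193] [[280.13671635 260.6519297 ]] 0.05317941923352339
```

View pics/w5.png

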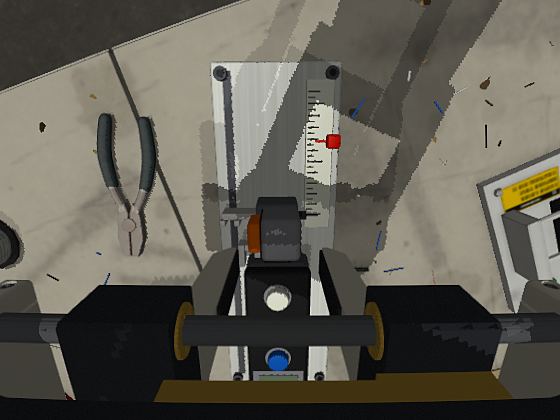

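View pics/s5.png

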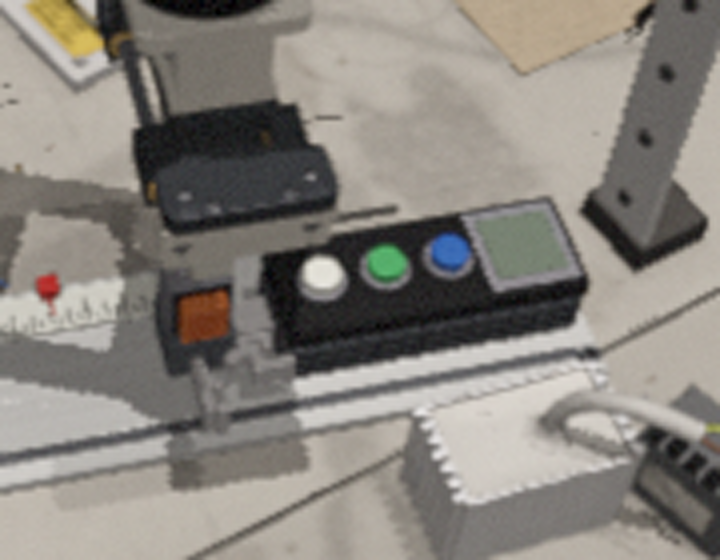

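All keys are up and the open fingers are centred on the head in y (tool centre col 280, block 257–302). Descending beside the block.

```bash
python3 -m crank '0 0 0 0 0 0 70; 0 0 0 0 0 0 70; 0.8 0 0 0 0 0 70; 1.6 0 0 0 0 0 70; 2.2 0 0 0 0 0 70; 2.4 0 0 0 0 0 70; 2.4 0 0 0 0 0 70; 2.4 0 0 0 0 0 70'; python3 - <<'E'
from h import *
f=eyes.grab_frame("wrist"); cv2.imwrite("pics/w6.png",cv2.resize(f["pixels"][50:350,150:410,::-1],None,fx=2,fy=2,interpolation=cv2.INTER_CUBIC))
s=sensors.state(); print(s["position"],s["force"],proj(f,s["position"]+[0,0,.019]), s["grip_width"])
f=eyes.grab_frame("side"); cv2.imwrite("pics/d6.png",cv2.resize(f["pixels"][130:300,220:390,::-1],None,fx=3.4,fy=3.4,interpolation=cv2.INTER_CUBIC))
E
```

```text
clock: 6.03
position: [0.4727, -0.3542, 0.0503]
tool_rot: [0.232, 1.558, -0.233]
force: [0.5, -0.0, 0.4]
grip_width: 0.0702
[ 0.47289003 -0.35442202  0.05093691] [0.64769412 0.25962831 0.89958303] [[280.0042171  277.05873313]] 0.07006703568667505
```

View pics/w6.png

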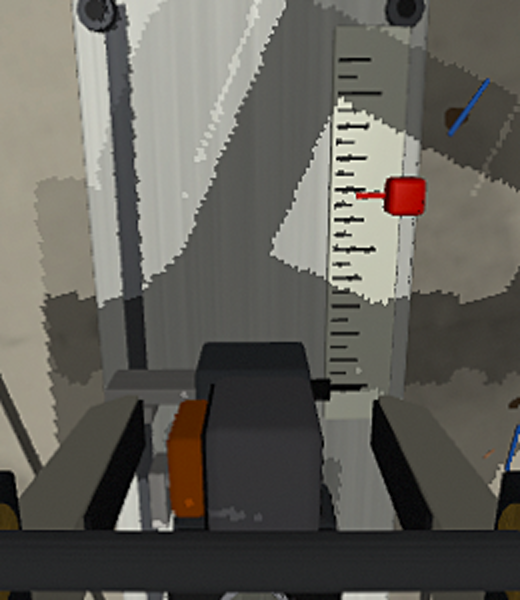

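View pics/d6.png

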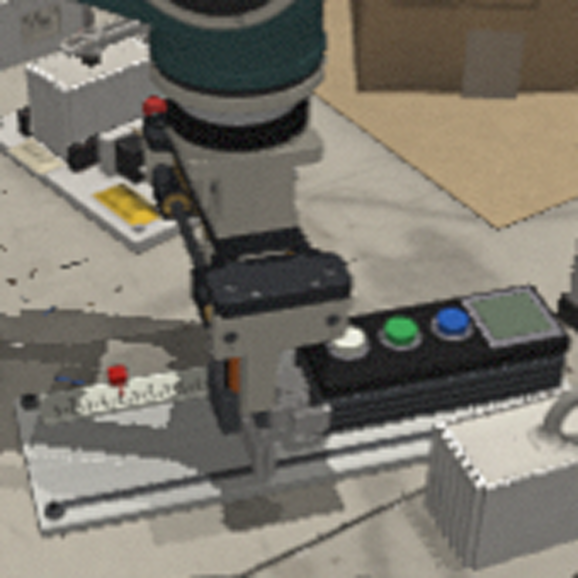

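The fingers straddle the block, with pads level with the button and the tip at z 51. Closing at 20 N.

```bash
python3 -m crank '0 0 0 0 0 0 50; 0 0 0 0 0 0 42; 0 0 0 0 0 0 36; 0 0 0 0 0 0 25; 0 0 0 0 0 0 25; 0 0 0 0 0 0 25; 0 0 0 0 0 0 25; 0 0 0 0 0 0 25; 0 0 0 0 0 0 25; 0 0 0 0 0 0 25' 20; python3 - <<'E'
from h import *
f=eyes.grab_frame("wrist"); cv2.imwrite("pics/w7.png",cv2.resize(f["pixels"][50:350,150:410,::-1],None,fx=2,fy=2,interpolation=cv2.INTER_CUBIC))
s=sensors.state(); print(s["clock"],s["position"],s["force"],s["wrist_torque"], s["grip_width"])
E
```

```text
clock: 6.97
position: [0.4724, -0.3543, 0.0499]
tool_rot: [0.232, 1.558, -0.233]
force: [-4.4, -1.0, 5.9]
grip_width: 0.0333
7.0167 [ 0.47235339 -0.35424591  0.04992705] [-2.93104105 -0.58208574  5.00589729] [-0.63834169  0.68342438 -0.02026959] 0.03258823552348538
```

View pics/w7.png

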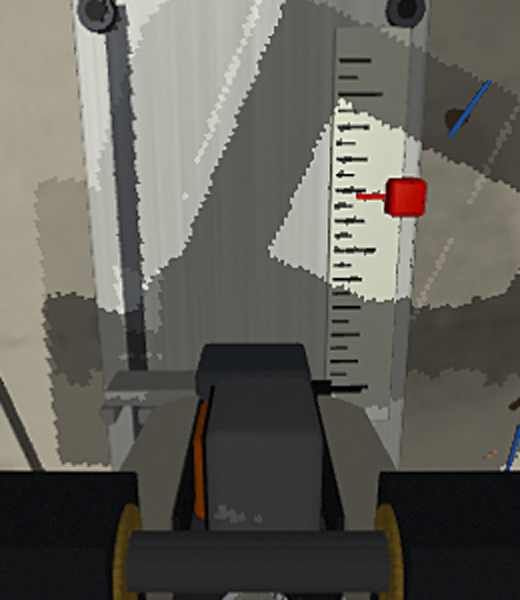

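The opening is 33 mm, so the button is squeezed home. The pointer is still on the zero tick (row 387) and the marker reads about 67 mm. Drawing out most of the way, then I'll look.

```bash
python3 -m crank '0 0 0 0 0 0 25; 0 0 -0.1 0 0 0 25; 0 0 -0.3 0 0 0 25; 0 0 -0.5 0 0 0 25; 0 0 -0.7 0 0 0 25; 0 0 -0.9 0 0 0 25; 0 0 -1.1 0 0 0 25; 0 0 -1.3 0 0 0 25; 0 0 -1.5 0 0 0 25; 0 0 -1.7 0 0 0 25; 0 0 -1.85 0 0 0 25; 0 0 -1.95 0 0 0 25; 0 0 -2 0 0 0 25; 0 0 -2 0 0 0 25; 0 0 -2 0 0 0 25; 0 0 -2 0 0 0 25'; python3 - <<'E'
from h import *
f=eyes.grab_frame("wrist"); cv2.imwrite("pics/w8.png",cv2.resize(f["pixels"][50:350,150:410,::-1],None,fx=2,fy=2,interpolation=cv2.INTER_CUBIC))
cv2.imwrite("pics/w8z.png",cv2.resize(f["pixels"][180:280,280:380,::-1],None,fx=6,fy=6,interpolation=cv2.INTER_CUBIC))
s=sensors.state(); d=s["position"]-[0.47235339,-0.35424591,0.04992705];Rm=R.from_rotvec(s["tool_rot"]).as_matrix(); print(s["clock"],Rm.T@d,s["force"], s["grip_width"])
E
```

```text
clock: 8.35
position: [0.4152, -0.3371, 0.0499]
tool_rot: [0.231, 1.557, -0.234]
force: [2.0, -6.9, 1.3]
grip_width: 0.0331
8.4 [-9.98755333e-05 -3.00457794e-04 -5.96721290e-02] [ 1.66818005 -5.42222934  1.55395102] 0.032536208199390106
```

View pics/w8.png

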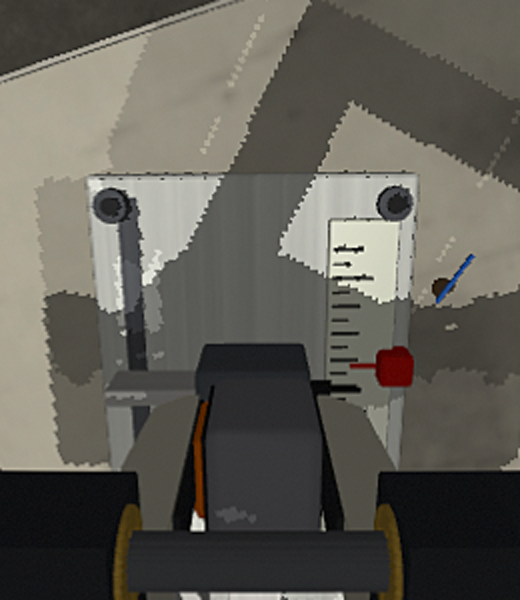

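View pics/w8z.png

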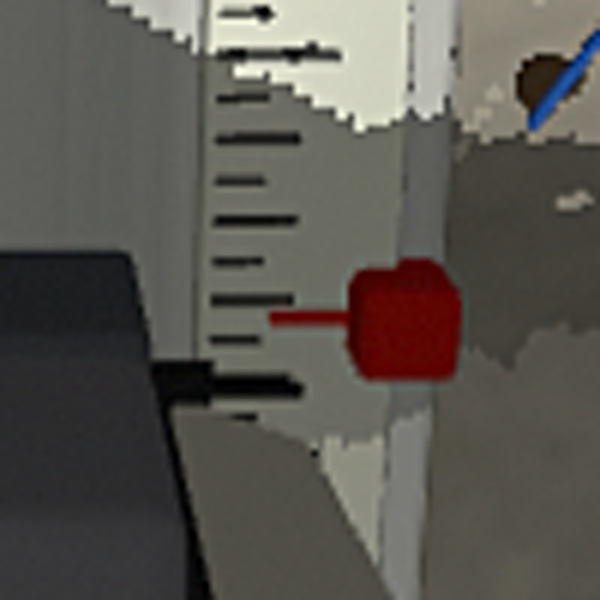

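The pointer (row ~384 in the zoom) is about 8 mm short of the red line (row 318). Continuing by 7.8 mm.

```bash
python3 -m crank '0 0 -0.1 0 0 0 25; 0 0 -0.2 0 0 0 25; 0 0 -0.25 0 0 0 25; 0 0 -0.26 0 0 0 25; 0 0 -0.26 0 0 0 25; 0 0 -0.26 0 0 0 25; 0 0 -0.26 0 0 0 25; 0 0 -0.26 0 0 0 25'; python3 - <<'E'
from h import *
f=eyes.grab_frame("wrist"); 
cv2.imwrite("pics/w9z.png",cv2.resize(f["pixels"][190:270,290:370,::-1],None,fx=7,fy=7,interpolation=cv2.INTER_CUBIC))
f=eyes.grab_frame("scene"); cv2.imwrite("pics/s9.png",cv2.resize(f["pixels"][210:310,200:350,::-1],None,fx=5,fy=5,interpolation=cv2.INTER_CUBIC))
s=sensors.state(); d=s["position"]-[0.47235339,-0.35424591,0.04992705];Rm=R.from_rotvec(s["tool_rot"]).as_matrix(); print(s["clock"],Rm.T@d,s["force"], s["grip_width"])
E
```

```text
clock: 9.07
position: [0.4078, -0.3349, 0.05]
tool_rot: [0.231, 1.557, -0.234]
force: [1.9, -6.9, 1.5]
grip_width: 0.0328
9.1667 [-0.00013233 -0.00031442 -0.06743291] [ 1.46940329 -7.17952195  1.30588938] 0.032755816485394856
```

View pics/w9z.png

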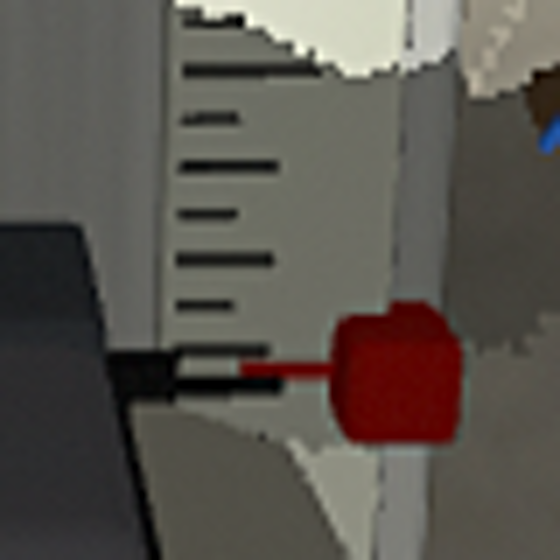

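View pics/s9.png

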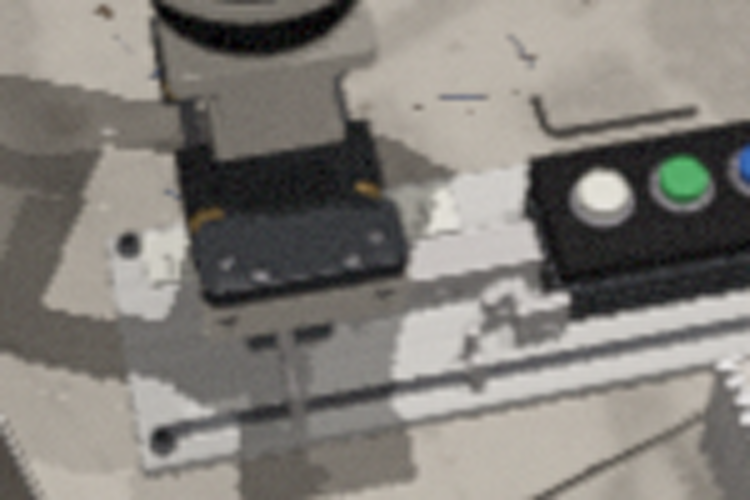

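The thin pointer tip is at row 386 and the red line at 370, which looks like 1.7 mm. Allowing for parallax it is really 0.5–1.7 mm. I'll go 0.9 mm further.

```bash
python3 -m crank '0 0 -0.03 0 0 0 25; 0 0 -0.03 0 0 0 25; 0 0 -0.03 0 0 0 25; 0 0 -0.03 0 0 0 25; 0 0 -0.03 0 0 0 25; 0 0 -0.03 0 0 0 25; 0 0 -0.03 0 0 0 25; 0 0 -0.03 0 0 0 25; 0 0 -0.03 0 0 0 25'; python3 - <<'E'
from h import *
f=eyes.grab_frame("wrist"); 
cv2.imwrite("pics/w10z.png",cv2.resize(f["pixels"][190:270,290:370,::-1],None,fx=7,fy=7,interpolation=cv2.INTER_CUBIC))
f=eyes.grab_frame("side"); cv2.imwrite("pics/d10.png",cv2.resize(f["pixels"][180:310,200:350,::-1],None,fx=4.5,fy=4.5,interpolation=cv2.INTER_CUBIC))
s=sensors.state(); d=s["position"]-[0.47235339,-0.35424591,0.04992705];Rm=R.from_rotvec(s["tool_rot"]).as_matrix(); print(s["clock"],Rm.T@d,s["force"], s["grip_width"])
E
```

```text
clock: 9.92
position: [0.4069, -0.3346, 0.05]
tool_rot: [0.231, 1.557, -0.234]
force: [1.8, -6.5, 1.8]
grip_width: 0.0325
10.0167 [-0.00015741 -0.00035335 -0.0683176 ] [ 1.34466138 -7.30548375  1.94356861] 0.033036916939933596
```

View pics/w10z.png

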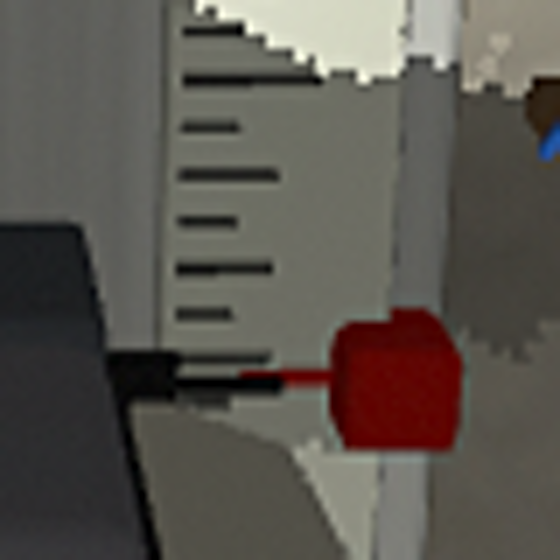

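View pics/d10.png

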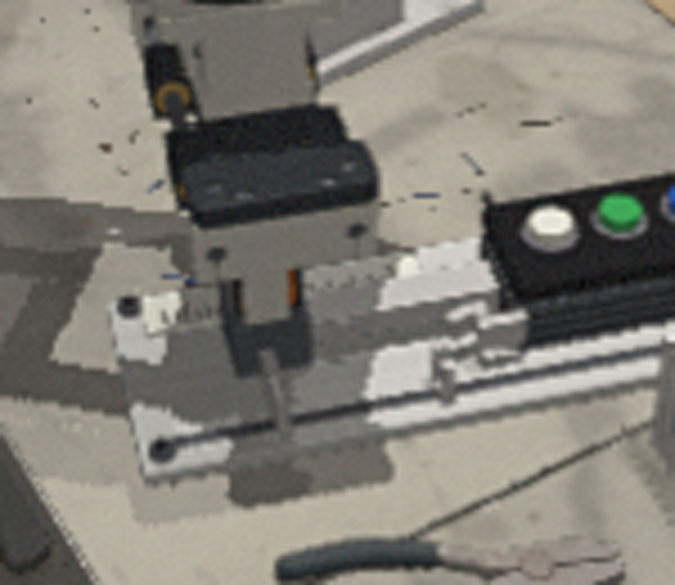

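The pointer tip (row 383) and the red line (row 377) now overlap, about 0.6 mm apart and inside the ±3 mm band. The keys are up and the button is squeezed (opening 33 mm). Handing in.

```bash
python3 -c "
from cell import robot,sensors
print(robot.job_done()); s=sensors.state(); print(s['clock'],s['position'],s['grip_width'])"
```

```text
the job is handed in; nothing more can be done
None
the job is handed in; nothing more can be done
```

I pressed the green key and then the white key, each to full travel, with the arm still home. I then squeezed the lock button at 20 N, drew the arm out about 68.3 mm to the red marker, and handed the job in while still holding it there. No verdict was reported.

**Last checks:**
- **Pointer:** in the wrist picture it stood about 0.6 mm from the marker line (limit 3 mm). By the motion it stood at 68.3 mm.
- **Button and grip:** the finger opening was 33 mm, which fits the button squeezed home.
- **Keys:** the green and white keys were up. The fingers never touched the blue key.
- **Other items:** the marker, driver, cutters and hex key were not touched, and the marker showed no shift in the pictures.
- **Time:** the clock read about 10 s of the 54 s allowed.

**Disagreements and gaps:**
- **Marker position:** my first camera fit put it at 69.4 mm, while the scale ticks gave about 67–68 mm. Parallax explains at least part of that gap, so I relied on lining the pointer up with the line directly.
- **Key presses:** they pushed harder than planned, 18–21 N, as the keys bottomed out.
- **Readout:** I could not see any digits on it in the pictures.
- **Final state:** the check after handing in returned nothing, so the figures above are from just before it.

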